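# Hold the presser foot at its extra-high lift

### The arm

A 7-joint arm with a two-finger parallel gripper is mounted at the origin on the work surface. World frame = base frame: x ahead of the robot, y to its left, z up, the work surface at z = 0. Lengths are in m, angles in rad, forces in N, time in s.
With the tool pointing down it reaches from about 0.425 to 0.925 m from the base axis. Payload 6.8 kg.
Tool frame: the origin (TCP) lies midway between the tips of the shut fingers; the grasp point (between the pads) lies 19 mm behind it; z points along the fingers, y is the direction in which the jaws open and shut (so a half turn about z gives the same grasp; the last joint's range is limited). The gripper opens to 85 mm and grips with 20 to 120 N. Pads are 22 mm wide; open, the fingers measure 114 mm over their backs; the gripper's body (76 mm by 85 mm) begins 54 mm behind the grasp point. The pads swing forward as they close: fully open they stand 13 mm farther back than shut.
Start: joints at [-1.359, 0.477, 0.022, 1.555, -0.011, 1.109, -0.083], TCP at [0.212, 0.641, 0.21] pointing down, gripper open.
Joint ranges: [-2.96, 2.96], [-0.34, 2.1], [-1.41, 1.46], [0.24, 2.44], [-1.37, 4.51], [0.17, 1.92], [-2.96, 2.96]. Speed limits (rad/s): [2.39, 2.39, 3.14, 3.14, 3.14, 3.14, 3.14].

### API

Orientations are given as a unit quaternion [w, x, y, z].
In Python, from station import status, eyes, workorder gives the robot as it stands. The module is installed in compiled form; this text tells all that it offers.
- The arm moves only by the shell command python3 -m jog 'ROWS' [FORCE]. ROWS is text: rows parted by semicolons, each of 7 numbers parted by spaces: the shift along the tool's x, y, z in m, then the turn, a rotation vector about the tool's x, y, z in degrees, then the finger opening in m, from 0 to 0.0854. In form: dx dy dz rx ry rz jaw; .... A call has 1 to 5 rows; each row is the pose to reach, as a shift and turn from the pose commanded when the call began, along the tool's axes at that moment; what a row does not reach only later rows make up. A row lasts 1/10 s, in which the tool goes at most 50 mm and 8.59 degrees, less where a joint would pass 70% of its speed; a pose out of reach is approached as far as the arm can. A call with a gripper value outside its range is refused whole. The fingers move at their own pace and stop on an object; FORCE is the grip in N (left out, the last holds). Time passes only in rows, so rows that repeat a pose let the fingers close. It gives the time, the measured TCP pose, the force and the opening at its end, in the units of the state.
- status.get_obs(): the state, without advancing time (a new reading comes with each control period).
- eyes.read_camera(name): name is "scene" or "top"; returns a dict with "image" (420x560x3 uint8, red, green, blue), "intrinsics" (3x3 intrinsics, pixels), "position" and "orientation" of the camera in the world. Camera axes: x right, y up, looking along -z (the intrinsics and any distortion apply to the point x, -y, -z); pixel columns grow to the right and rows downward; lengths in m; the calibration is good to about 2 mm. A picture is of the moment at which its call begins. There is no depth.
- workorder.hand_in(): hands the job in, once; it reports no verdict.
The state is a dict: "t": time; "q": joint angles; "joint_vel": joint speeds; "joint_torque": joint torques, N m; "eef_pos": TCP position; "tool_rot": TCP orientation; "contact_force": force on the tool from outside, world axes, zero at the start; "torque": the same for the moment, N m; "gripper_width": opening from 0.0 (shut) to 1.0 (fully open).
Only numpy, scipy, OpenCV 4.12 (cv2) and the standard library are available. Lean on these libraries where they do the work, as an engineer would, in place of code of your own. Each camera call takes 0.05 s, during which the arm holds its last target.

### The job

I need both hands to slide the embroidery hoop under the needle of the sewing machine, and its rim is too thick to pass under the foot at the ordinary height. From the back of the machine, take the presser-foot lifter by its black grip, swing it up past the point where it would rest by itself, all the way to its stop, so that the foot stands at its highest, and keep holding it there: your program finishes with the fingers still on the lifter. Leave the things lying about the machine where they are.

Things in the scene. Friction and masses are not known exactly. Their poses are not given: they have to be found in the camera images.
- machine: white domestic sewing machine, 400 long, 170 deep, 300 high, fixed. Origin: centre of its underside. Own x: from its back to the operator's side (the back looks to the robot's left); own y: from the needle head to the handwheel; z up. Bed: up to z 75, x -85 to 85. Head and arm above it: x -55 to 55, y -200 to 200, up to z 300; their flat back face is at x = -55
- lifter (a joint): presser-foot lifter, cam lever on the back of the head, in rad. 0 = down, grip towards the machine's +y and 0.6 below level; grows as the grip swings up; found between 0 and 0.4; up to about 0.8 (foot 6 mm up) it rests by itself, above that it springs back when let go; 1.5 = solid stop, foot 11 mm up, grip 0.9 above level. Upward force needed at the grip: 4 N at first, growing to 11 N at the stop
- lifter_grip (a point): grasp point on the axis of the grip, a black round bar, 14 diameter, level, parallel to the machine's x, reaching from 13 to 64 off the head's back face at the end of a flat steel arm. This point: 47 off that face, 60 from the lifter's axis, 160 above the table when down, 242 at the stop. Free on both sides along the machine's y; a gripper leaning 30 to 45 degrees away from the machine clears the head
- lifter_pivot (a point): point on the axis about which the lifter swings, in the same plane as lifter_grip (47 off the back face of the head), 195 above the table; the axis is parallel to the machine's x axis
- presser_bar (a joint): height of the presser foot above the needle plate in m: 0 = foot down, 0.006 = ordinary lift, 0.011 = highest lift; it rises in proportion with the lifter, and only the lifter moves it
- hoop: wooden embroidery hoop, 160 outside diameter, 8 thick, lying on the table on the operator's side of the machine; origin at the centre of its underside; leave alone
- bobbin_tin: small brass bobbin tin, 42 diameter, 22 high, standing on the machine's bed under the arm; origin centre of underside; leave alone
- pin_dish: white ceramic pin dish, 76 diameter, 26 high, on the table behind the machine below the lifter; origin centre of underside; leave alone
- thread_cone: green cone of thread, 62 diameter at the foot, 105 high, standing on the table behind the middle of the machine; origin centre of underside; leave alone
- tape_roll: roll of paper tape, 100 diameter, 24 high, lying flat at the left; origin centre of underside; leave alone
- shears: fabric shears with orange handles, 190 long, 10 thick, lying flat at the right; origin at the pivot screw, x axis to the points; leave alone
- paste_jar: white jar with a yellow lid, 72 diameter, 85 high, at the left; origin centre of underside; leave alone

How it is judged:
By the outcome, as a careful person would: the job done as asked, in the order asked, and still so for the second after the job is handed in, while the arm keeps its last pose, push and grip.
It also fails if it takes over 35 s, if anything falls off the work surface, if the arm or the gripper's body presses on something with over 40 N, if the wrist force passes 120 N, or if a joint passes its speed limit or range.

## Working session

There is one attempt and no reset: what is moved stays moved. The work goes in short steps, Python scripts to look and compute and a shell command to move; the robot and the scene stay as the last step left them, time stands still between calls to the robot, and variables do not carry over. Pictures are saved under pics/ and viewed, and the job is handed in when it is done.

```bash
mkdir -p pics; python3 - <<'E'
from station import status, eyes
import cv2
o=status.get_obs()
print({k:(v if isinstance(v,(int,float)) else [round(float(x),4) for x in v]) for k,v in o.items()})
for n in ("scene","top"):
    c=eyes.read_camera(n); print(n,c["intrinsics"],c["position"],c["orientation"],[k for k in c])
    cv2.imwrite(f"pics/{n}0.png",c["image"][:,:,::-1])
E
```

```text
{'t': 0.0, 'q': [-1.3591, 0.4778, 0.0224, 1.5565, -0.0115, 1.1093, -0.0831], 'joint_vel': [-0.0032, 0.0006, 0.0003, -0.0001, 0.0005, -0.0007, 0.0003], 'joint_torque': [-0.0001, -59.6454, 1.6079, -28.1204, 0.0124, 0.0091, 0.0], 'eef_pos': [0.212, 0.6402, 0.2093], 'tool_rot': [-0.0001, 0.1592, 0.9872, -0.0009], 'contact_force': [-0.4974, 0.1895, -0.6168], 'torque': [-0.0042, 0.0252, 0.0485], 'gripper_width': 1.0014268574472236}
scene [[448.33600502   0.         278.54388577]
 [  0.         448.33600502 216.88149275]
 [  0.           0.           1.        ]] [0.3075999  0.36523804 1.36994547] [-0.29015204 -0.0525217   0.15706816  0.94254064] ['image', 'intrinsics', 'position', 'orientation']
top [[472.2052517    0.         274.95271834]
 [  0.         472.2052517  212.53158539]
 [  0.           0.           1.        ]] [0.27592037 0.03648562 1.57168937] [ 0.70340932  0.07676876 -0.07322508 -0.70282286] ['image', 'intrinsics', 'position', 'orientation']
```

View pics/scene0.png

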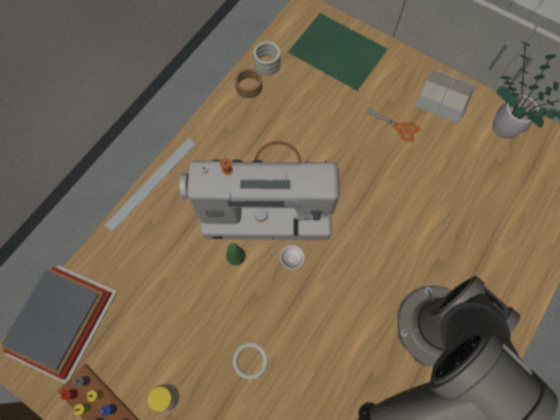

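View pics/top0.png

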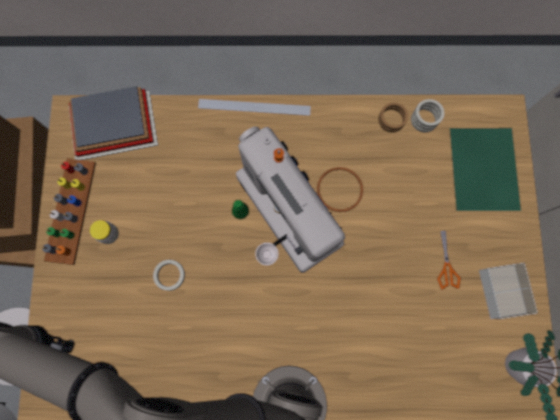

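```bash
python3 - <<'E'
import cv2
a=cv2.imread("pics/scene0.png")[150:280,170:350]; b=cv2.imread("pics/top0.png")[120:280,220:360]
cv2.imwrite("pics/sc.png",cv2.resize(a,None,fx=4.4,fy=4.4,interpolation=cv2.INTER_CUBIC))
cv2.imwrite("pics/tc.png",cv2.resize(b,None,fx=3.75,fy=3.75,interpolation=cv2.INTER_CUBIC))
E
```

```text
(no output)
```

View pics/sc.png

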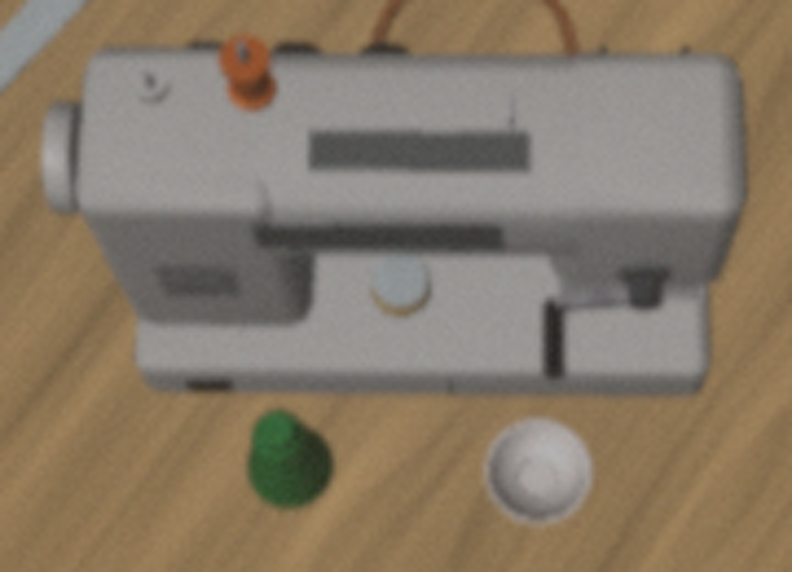

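View pics/tc.png

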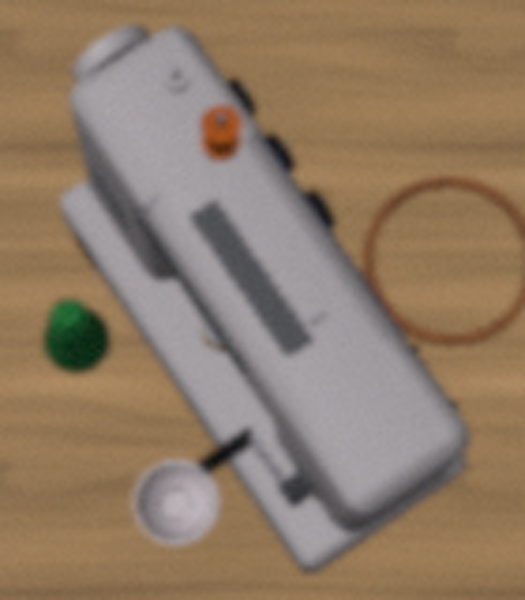

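```bash
cat > h.py <<'E'
import numpy as np, pickle
from scipy.spatial.transform import Rotation as R
from scipy.optimize import least_squares
CAM={'scene':(448.336,278.544,216.881,[0.3075999,0.36523804,1.36994547],[-0.29015204,-0.0525217,0.15706816,0.94254064]),
'top':(472.205,274.953,212.532,[0.27592037,0.03648562,1.57168937],[0.70340932,0.07676876,-0.07322508,-0.70282286])}
def proj(n,P):
    f,cx,cy,p,q=CAM[n]; r=R.from_quat([q[1],q[2],q[3],q[0]])
    c=r.inv().apply(np.atleast_2d(P)-p); d=-c[:,2]
    return np.c_[cx+f*c[:,0]/d, cy-f*c[:,1]/d]
S=lambda u,v:(170+u/4.4-.5+.11,150+v/4.4-.4)
T=lambda u,v:(220+u/3.75-.4,120+v/3.75-.4)
def M2W(m,x,y,yaw):
    return R.from_euler('z',yaw).apply(m)+[x,y,0]
E
python3 - <<'E'
from h import *
def tri(s,t):
    g=lambda P:np.r_[proj('scene',P)[0]-s,proj('top',P)[0]-t]
    r=least_squares(g,[.5,.1,.2]); return r.x,r.fun
print('nadir top',proj('top',[.2759,.0365,0]),'scene',proj('scene',[.3076,.3652,0]))
for n,s,t in [('outer',S(553,373),T(206,464)),('inner',S(554,305),T(247,436)),('hub',S(645,290),T(296,487)),('bedneary',S(705,380),T(308,570)),('bedfar',S(138,376),T(62,202)),('cone',S(288,470),T(76,335)),('dish',S(540,470),T(176,503)),('tin',S(400,280),T(214,340))]:
    x,f=tri(s,t); print(n,x.round(4),f.round(1))
E
```

```text
nadir top [[277.31338328 314.43350106]] scene [[282.28000002 371.77818769]]
outer [0.4822 0.0449 0.1717] [-0.4 -0.3 -0.   0.5]
inner [0.5028 0.0124 0.1911] [-0.1 -0.1  0.   0.1]
hub [ 0.4603 -0.0254  0.1996] [-0.3 -0.2 -0.   0.4]
bedneary [ 0.4088 -0.0415  0.0545] [-0.3 -0.2 -0.   0.4]
bedfar [0.7409 0.1757 0.0404] [-0.1 -0.1  0.   0.1]
cone [ 0.6259  0.1646 -0.0052] [-0.6 -0.4  0.   0.8]
dish [0.4696 0.0718 0.034 ] [-0.1 -0.  -0.   0.1]
tin [0.5997 0.0389 0.1362] [ 1.7  1.1 -0.1 -2.1]
```

```bash
python3 - <<'E'
import cv2
a=cv2.imread("pics/scene0.png"); b=cv2.imread("pics/top0.png")
def z(im,x,y,w,h,n,g=1.6):
    c=cv2.convertScaleAbs(im[y:y+h,x:x+w],alpha=g); cv2.imwrite(n,cv2.resize(c,None,fx=8,fy=8,interpolation=cv2.INTER_CUBIC))
z(a,255,195,95,60,"pics/s1.png"); z(b,255,205,95,70,"pics/t1.png"); 
E
```

```text
(no output)
```

View pics/s1.png

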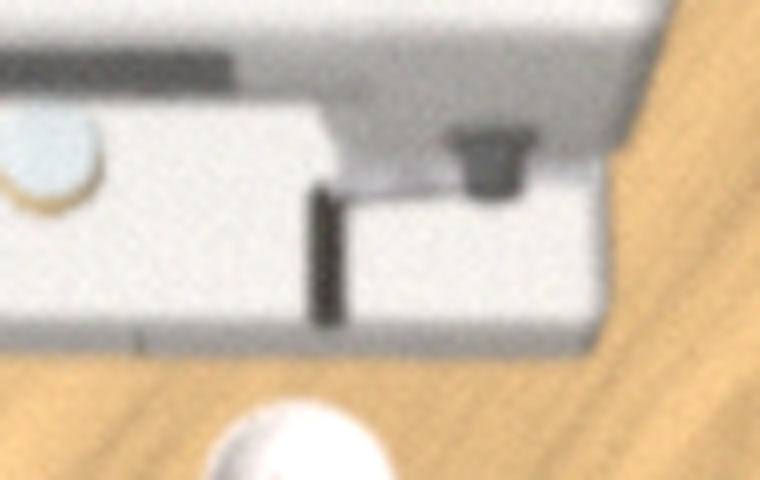

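View pics/t1.png

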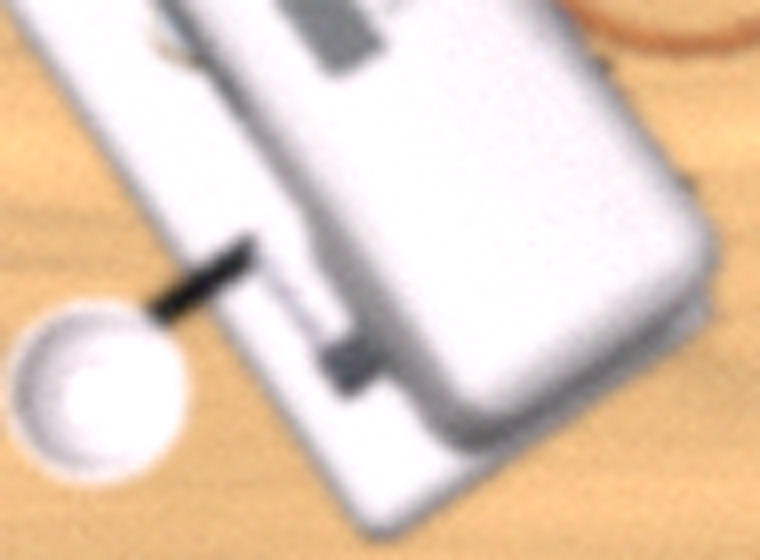

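```bash
cat > fit.py <<'E'
from h import *
s8=lambda u,v:np.array((255+u/8-.44,195+v/8-.44)); t8=lambda u,v:np.array((255+u/8-.44,205+v/8-.44))
A=np.linspace(0,2*np.pi,24,endpoint=False)
def circ(x,y,z,r): return np.c_[np.full(24,x),y+r*np.cos(A),z+r*np.sin(A)]
def lres(n,pts,a,b,w):
    p=proj(n,w(np.array([a,b]))); d=p[1]-p[0]; d/=np.hypot(*d); nn=np.array([-d[1],d[0]])
    return [(q-p[0])@nn for q in pts]
def res(p,full=False):
    x,y,yaw,yp,th=p; w=lambda m:M2W(m,x,y,yaw)
    gy=yp+.06*np.cos(th-.6); gz=.195+.06*np.sin(th-.6)
    C=np.r_[circ(-.068,gy,gz,.007),circ(-.119,gy,gz,.007)]
    H=w(C); o=[]
    ps=proj('scene',H); a=s8(309,185); b=s8(346,327)
    o+=list(ps.min(0)-a)+list(ps.max(0)-b)
    pt=proj('top',H); d=t8(158,312)-t8(252,243); d/=np.hypot(*d); n=np.array([-d[1],d[0]])
    o+=[(pt@d).min()-t8(255,241)@d,(pt@d).max()-t8(154,315)@d,(pt@n).min()+(pt@n).max()-2*(t8(205,277)@n)]
    B=.085;L=.2
    o+=lres('scene',[s8(100,354),s8(560,357),S(160,392)],[-B,-L,0],[-B,L,0],w)
    o+=lres('top',[t8(225,333),t8(340,500),T(75,225)],[-B,-L,0],[-B,L,0],w)
    o+=lres('top',[t8(430,520),t8(680,345)],[-B,-L,0],[B,-L,0],w)
    o+=lres('scene',[s8(607,250)],[-B,-L,.075],[B,-L,.075],w)
    o+=lres('scene',[S(138,350)],[-B,L,.075],[B,L,.075],w)
    return np.array(o)
if __name__=='__main__':
    r=least_squares(res,[.6,.03,-.5,-.14,.2],loss='soft_l1',x_scale=[.01,.01,.02,.01,.1])
    x,y,yaw,yp,th=r.x; print(r.x.round(4)); print(res(r.x).round(1))
    J=r.jac; print('sd/px',np.sqrt(np.diag(np.linalg.inv(J.T@J))).round(4))
    for t in (th,.8,1.5): print(t,M2W([-.102,yp+.06*np.cos(t-.6),.195+.06*np.sin(t-.6)],x,y,yaw).round(4))
    print('piv',M2W([-.102,yp,.195],x,y,yaw)); print('hub px',proj('scene',M2W([-.08,yp,.195],x,y,yaw)))
E
python3 fit.py
```

```text
[ 0.6211 -0.005  -0.9886 -0.1402  0.1085]
[-1.3 -0.7 -0.8  0.3 -1.7  0.  -1.3  0.7  1.1 -0.  -0.4 -0.   0.6  0.1
 -0.8 -0.5  2.1]
sd/px [0.002  0.0017 0.0097 0.0064 0.1743]
0.10845629238552842 [0.4921 0.0322 0.1667]
0.8 [0.497  0.0355 0.2069]
1.5 [0.479  0.0237 0.242 ]
piv [0.44788697 0.00314857 0.195     ]
hub px [[313.86347711 218.77143817]]
```

```bash
cat > ov.py <<'E'
from fit import *; import cv2
def ov(p,tag):
    x,y,yaw,yp,th=p;w=lambda m:M2W(np.array(m,float),x,y,yaw)
    gy=yp+.06*np.cos(th-.6); gz=.195+.06*np.sin(th-.6)
    for n,(ox,oy,W,Hh) in {'scene':(170,150,190,120),'top':(220,120,140,165)}.items():
        k=4.2 if n=='scene' else 3.6
        k=4 if n=='scene' else 3.6
        im=cv2.imread(f'pics/{n}0.png')[oy:oy+Hh,ox:ox+W]; im=cv2.resize(cv2.convertScaleAbs(im,alpha=1.4),None,fx=k,fy=k,interpolation=cv2.INTER_CUBIC)
        def pl(P,c,cl=True):
            q=((proj(n,w(P))-[ox,oy]+.5)*k).round().astype(int); cv2.polylines(im,[q.reshape(-1,1,2)],cl,c,1)
        for z in(0,.075): pl([[-.085,-.2,z],[.085,-.2,z],[.085,.2,z],[-.085,.2,z]],(0,0,255))
        pl([[-.055,-.2,.3],[.055,-.2,.3],[.055,.2,.3],[-.055,.2,.3]],(255,0,0))
        pl(circ(-.068,gy,gz,.007),(0,255,0));pl(circ(-.119,gy,gz,.007),(0,255,0)); pl([[-.055,yp,.195],[-.102,yp,.195]],(255,0,255),False)
        cv2.imwrite(f'pics/ov_{n}{tag}.png',im)
if __name__=='__main__':
    r=least_squares(res,[.6,.03,-.5,-.14,.2],loss='soft_l1',x_scale=[.01,.01,.02,.01,.1]); ov(r.x,'a')
E
python3 ov.py
```

```text
(no output)
```

View pics/ov_scenea.png

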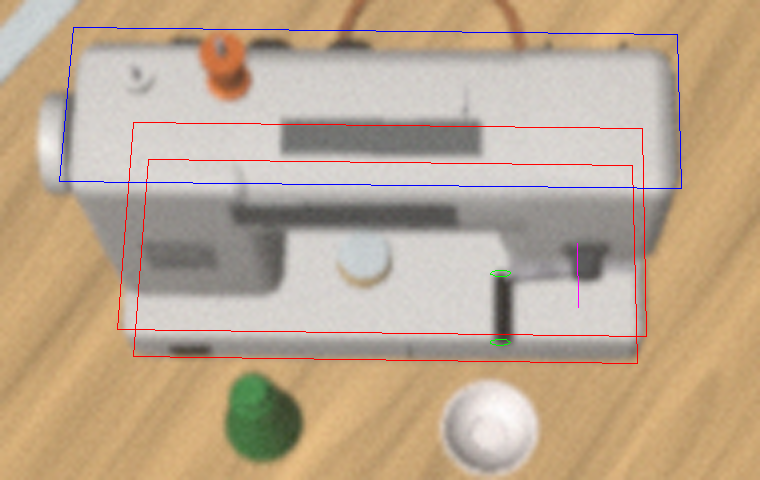

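View pics/ov_topa.png

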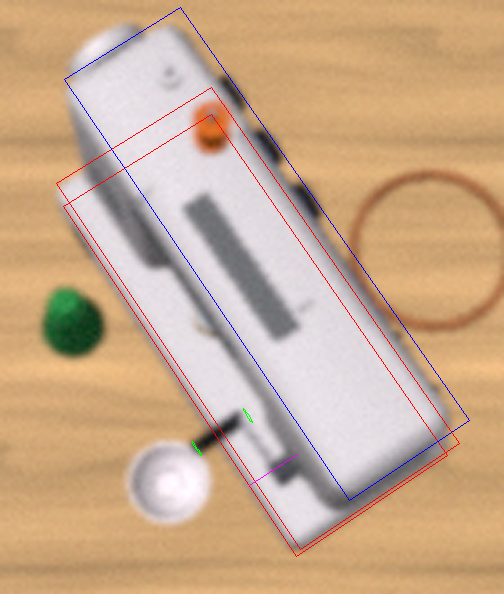

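```bash
python3 - <<'E'
from fit import *
for yaw in (-1.0,-.97):
    def rr(g):
        # g = world of grip point (47 off): local frame aligned to machine
        C=np.r_[circ(.034,0,0,.007),circ(-.017,0,0,.007)]
        H=R.from_euler('z',yaw).apply(C)+g; o=[]
        ps=proj('scene',H); a=s8(309,185); b=s8(346,327)
        o+=list(ps.min(0)-a)+list(ps.max(0)-b)
        pt=proj('top',H); d=t8(158,312)-t8(252,243); d/=np.hypot(*d); n=np.array([-d[1],d[0]])
        o+=[(pt@d).min()-t8(255,241)@d,(pt@d).max()-t8(154,315)@d,(pt@n).min()-t8(205-7,277-10)@n, (pt@n).max()-t8(205+7,277+10)@n]
        return np.array(o)
    r=least_squares(rr,[.49,.03,.17]); print(yaw,r.x.round(4),rr(r.x).round(1)); print(np.sqrt(np.diag(np.linalg.inv(r.jac.T@r.jac))).round(4))
E
```

```text
-1.0 [0.489  0.0348 0.1775] [-0.9 -0.7 -0.2  0.5 -0.8  1.1 -5.   3.9]
[0.0022 0.0021 0.0105]
-0.97 [0.4888 0.0347 0.1776] [-0.8 -0.7 -0.2  0.5 -0.8  1.1 -4.7  3.6]
[0.0022 0.0021 0.0105]
```

```bash
cat > go.py <<'E'
from h import *
from station import status
YAW=-.985
def tgt(grip,lean,stand=0,roll=0,yaw=YAW,tip=.019):
    e=np.array([np.cos(yaw),np.sin(yaw),0]); m=np.array([-np.sin(yaw),np.cos(yaw),0]); l=np.radians(lean)
    z=np.sin(l)*e-np.cos(l)*np.array([0,0,1]); y=m; x=np.cross(y,z)
    Rm=R.from_matrix(np.c_[x,y,z]); Rm=R.from_rotvec(e*np.radians(roll))*Rm
    z=Rm.apply([0,0,1])
    return np.array(grip)+z*(tip-stand),Rm
def show(p,Rt,o=None):
    o=o or status.get_obs(); q=o['tool_rot']; Rc=R.from_quat([q[1],q[2],q[3],q[0]]); pc=np.array(o['eef_pos'])
    rv=(Rc.inv()*Rt).as_rotvec(degrees=True)
    print('t',round(o['t'],2),'pos',pc.round(4),'-> d(tool)',Rc.inv().apply(p-pc).round(4),'rv',rv.round(2),'|rv|',np.linalg.norm(rv).round(1))
    print('q',np.round(o['q'],2),'F',np.round(o['contact_force'],1),'w',round(o['gripper_width'],3))
E
python3 - <<'E'
from go import *
p,Rt=tgt([.490,.034,.172],35,.10); print(p); show(p,Rt)
E
```

```text
[0.46431415 0.07271356 0.23835132]
t 0.1 pos [0.2121 0.6402 0.2094] -> d(tool) [-0.4179 -0.4595 -0.0281] rv [ 11.55 -33.64  36.93] |rv| 51.3
q [-1.36  0.48  0.02  1.56 -0.01  1.11 -0.08] F [-0.4 -0.4 -0.1] w 0.999
```

```bash
python3 -m jog '-0.032 -0.035 -0.008 0.9 -2.6 2.8 0.06; -0.064 -0.07 -0.016 1.8 -5.2 5.7 0.06; -0.096 -0.106 -0.024 2.7 -7.8 8.5 0.06; -0.129 -0.141 -0.03 3.6 -10.4 11.4 0.06; -0.16 -0.177 -0.03 4.4 -12.9 14.2 0.06' && python3 - <<'E'
from go import *
p,Rt=tgt([.490,.034,.172],35,.10); show(p,Rt)
E
```

```text
t: 0.6
eef_pos: [0.3094, 0.4209, 0.2409]
tool_rot: [0.105, 0.28, 0.953, -0.055]
contact_force: [-0.1, 0.1, -0.4]
gripper_width: 0.705
t 0.6 pos [0.3094 0.4209 0.2409] -> d(tool) [-0.3082 -0.2071  0.0861] rv [  7.23 -20.73  22.54] |rv| 31.5
q [-1.35  0.23  0.17  1.87  0.2   1.14 -0.27] F [-0.1  0.1 -0.4] w 0.705
```

```bash
python3 -m jog '-0.035 -0.024 0.01 0.8 -2.4 2.6 0.06; -0.07 -0.047 0.02 1.7 -4.8 5.2 0.06; -0.105 -0.07 0.03 2.5 -7.1 7.7 0.06; -0.14 -0.094 0.04 3.3 -9.4 10.3 0.06; -0.175 -0.118 0.05 4.1 -11.8 12.8 0.06' && python3 - <<'E'
from go import *
p,Rt=tgt([.490,.034,.172],35,.10); show(p,Rt)
E
```

```text
t: 1.1
eef_pos: [0.3972, 0.2226, 0.2375]
tool_rot: [0.198, 0.38, 0.897, -0.106]
contact_force: [0.4, 0.1, -0.4]
gripper_width: 0.703
t 1.1 pos [0.3972 0.2226 0.2375] -> d(tool) [-0.1388 -0.0547  0.0688] rv [ 3.08 -8.92  9.8 ] |rv| 13.6
q [-1.26  0.12  0.3   2.08  0.45  1.12 -0.42] F [ 0.4  0.1 -0.4] w 0.703
```

```bash
python3 -m jog '-0.035 -0.014 0.017 0.8 -2.2 2.5 0.06; -0.07 -0.027 0.034 1.5 -4.5 4.9 0.06; -0.105 -0.041 0.052 2.3 -6.7 7.3 0.06; -0.139 -0.055 0.069 3.1 -8.9 9.8 0.06; -0.139 -0.055 0.069 3.1 -8.9 9.8 0.06' && python3 - <<'E'
from go import *; from station import eyes; import cv2
p,Rt=tgt([.490,.034,.172],35,.10); show(p,Rt)
for n in ("scene","top"):
    c=eyes.read_camera(n); cv2.imwrite(f"pics/{n}1.png",c["image"][:,:,::-1])
    im=c["image"][:,:,::-1]; im=im[140:290,200:380]
    cv2.imwrite(f"pics/{n}1c.png",cv2.resize(im,None,fx=4,fy=4,interpolation=cv2.INTER_CUBIC))
    print(n,proj(n,status.get_obs()['eef_pos']))
E
```

```text
t: 1.6
eef_pos: [0.4639, 0.069, 0.2376]
tool_rot: [0.264, 0.453, 0.839, -0.144]
contact_force: [0.4, -0.3, -0.7]
gripper_width: 0.705
t 1.6 pos [0.4639 0.069  0.2376] -> d(tool) [ 0.0019  0.0024 -0.0022] rv [-0.33  0.02 -0.19] |rv| 0.4
q [-1.13  0.1   0.43  2.18  0.66  1.06 -0.51] F [ 0.4 -0.3 -0.7] w 0.705
scene [[295.75263966 238.73738859]]
top [[264.25036772 246.83968254]]
```

View pics/scene1c.png

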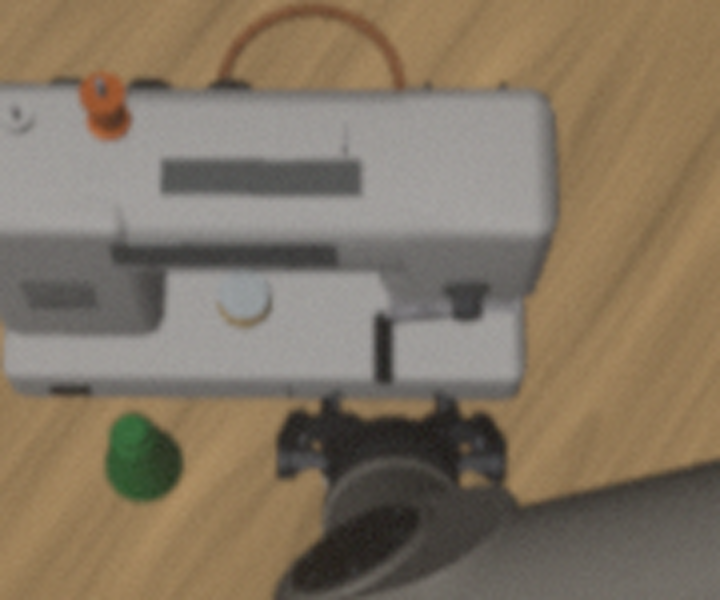

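View pics/top1c.png

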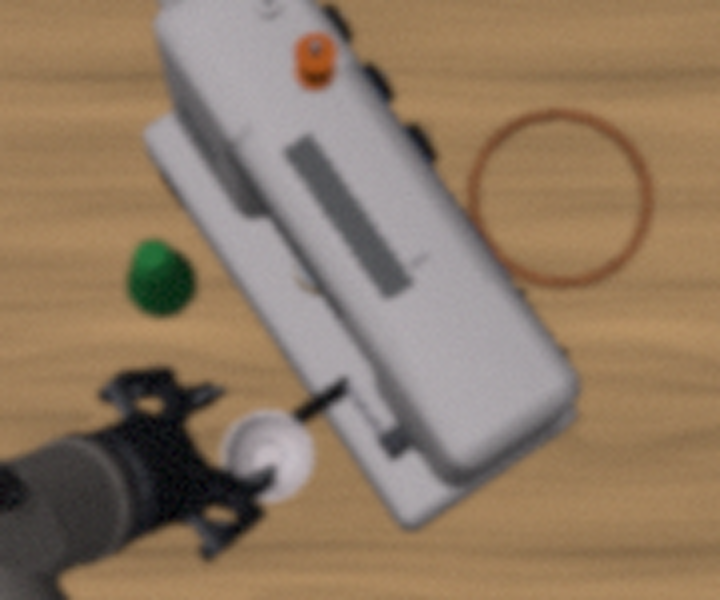

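```bash
python3 - <<'E'
from go import *
for z in (.165,.172,.18):
  for m in (0,): 
    e=np.array([np.cos(YAW),np.sin(YAW),0]); g=np.array([.490,.034,z])
    for n in('scene','top'):
        P=np.array([g+.034*e,g,g-.017*e]); print(z,n,((proj(n,P)-[200,140]+.5)*4).round(0).tolist())
E
```

```text
0.165 scene [[381.0, 317.0], [381.0, 363.0], [381.0, 386.0]]
0.165 top [[352.0, 384.0], [315.0, 408.0], [296.0, 421.0]]
0.172 scene [[381.0, 314.0], [381.0, 360.0], [381.0, 383.0]]
0.172 top [[352.0, 382.0], [315.0, 407.0], [296.0, 419.0]]
0.18 scene [[381.0, 310.0], [381.0, 357.0], [381.0, 380.0]]
0.18 top [[353.0, 380.0], [315.0, 405.0], [296.0, 418.0]]
```

```bash
python3 -m jog '0 0.001 0.025 0 0 0 0.06; 0.001 0.002 0.05 0 0 0 0.06; 0.002 0.002 0.075 0 0 0 0.06; 0.002 0.002 0.098 0 0 0 0.06; 0.002 0.002 0.098 0 0 0 0.06' && python3 - <<'E'
from go import *; from station import eyes; import cv2
p,Rt=tgt([.489,.033,.172],35,0); show(p,Rt)
for n in ("scene","top"):
    c=eyes.read_camera(n)
    im=c["image"][:,:,::-1]; im=cv2.convertScaleAbs(im[180:280,240:360],alpha=1.5)
    cv2.imwrite(f"pics/{n}2c.png",cv2.resize(im,None,fx=6,fy=6,interpolation=cv2.INTER_CUBIC))
E
```

```text
t: 2.2
eef_pos: [0.495, 0.0292, 0.1551]
tool_rot: [0.264, 0.45, 0.841, -0.144]
contact_force: [-0.0, -0.0, 1.2]
gripper_width: 0.702
t 2.2 pos [0.495  0.0292 0.1551] -> d(tool) [-0.0044 -0.0029  0.0015] rv [-0.17 -0.06  0.21] |rv| 0.3
q [-1.03  0.27  0.48  2.25  0.72  0.78 -0.53] F [-0.  -0.   1.2] w 0.702
```

View pics/scene2c.png

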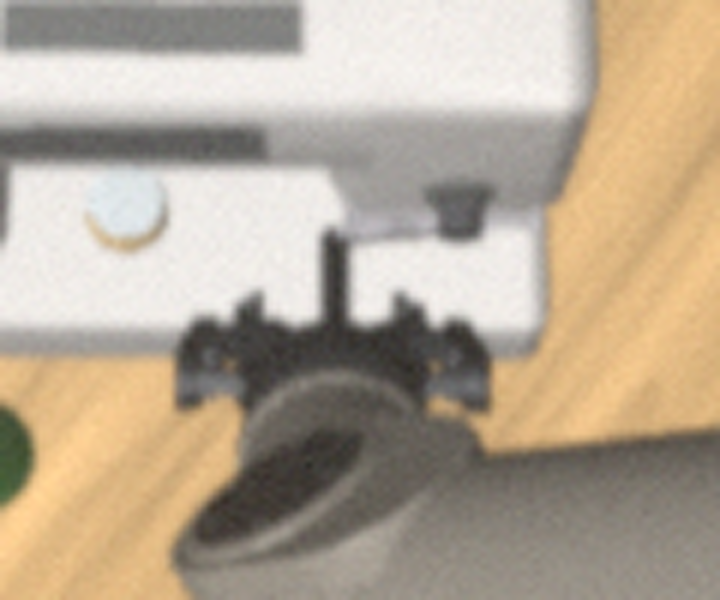

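View pics/top2c.png

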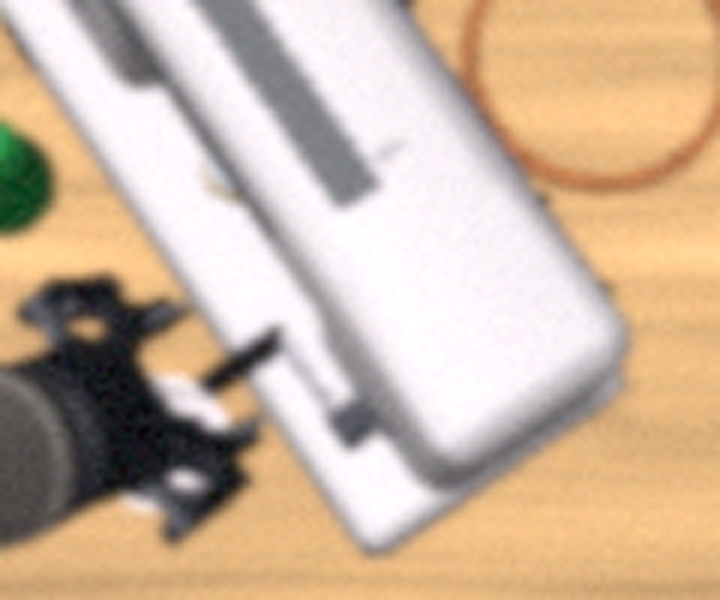

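```bash
python3 - <<'E'
from go import *
o=status.get_obs(); q=o['tool_rot']; Rc=R.from_quat([q[1],q[2],q[3],q[0]]); pc=np.array(o['eef_pos'])
print(Rc.as_matrix().round(3))
for b in (0,.008,.013):
  for n in('scene','top'):
    P=pc+Rc.apply([[0,.033,-b],[0,-.033,-b],[0,0,-b]]); print(b,n,((proj(n,P)-[240,180]+.5)*6).round(0).tolist())
e=np.array([np.cos(YAW),np.sin(YAW),0])
for n in('scene','top'): g=np.array([.489,.033,.172]);print('bar',((proj(n,[g+.034*e,g,g-.017*e])-[240,180]+.5)*6).round(0).tolist())
E
```

```text
[[-0.456  0.832  0.317]
 [ 0.682  0.555 -0.476]
 [-0.572 -0.001 -0.82 ]]
0 scene [[254.0, 298.0], [394.0, 298.0], [324.0, 298.0]]
0 top [[202.0, 310.0], [274.0, 418.0], [238.0, 363.0]]
0.008 scene [[254.0, 303.0], [394.0, 304.0], [324.0, 303.0]]
0.008 top [[194.0, 313.0], [267.0, 421.0], [230.0, 366.0]]
0.013 scene [[254.0, 306.0], [395.0, 307.0], [324.0, 306.0]]
0.013 top [[189.0, 314.0], [262.0, 423.0], [226.0, 368.0]]
bar [[335.0, 231.0], [335.0, 299.0], [334.0, 334.0]]
bar [[291.0, 335.0], [234.0, 373.0], [206.0, 391.0]]
```

```bash
python3 -m jog '-0.002 -0.003 0.003 0 0 0 0.06; -0.004 -0.003 0.005 0 0 0 0.04; -0.004 -0.003 0.005 0 0 0 0.02; -0.004 -0.003 0.005 0 0 0 0.0; -0.004 -0.003 0.005 0 0 0 0.0' 40 && python3 -m jog '0 0 0 0 0 0 0; 0 0 0 0 0 0 0; 0 0 0 0 0 0 0' && python3 - <<'E'
from go import *; from station import eyes; import cv2
p,Rt=tgt([.489,.033,.172],35,0); show(p,Rt)
for n in ("scene","top"):
    c=eyes.read_camera(n)
    im=c["image"][:,:,::-1]; im=cv2.convertScaleAbs(im[180:280,240:360],alpha=1.5)
    cv2.imwrite(f"pics/{n}3c.png",cv2.resize(im,None,fx=6,fy=6,interpolation=cv2.INTER_CUBIC))
E
```

```text
t: 2.8
eef_pos: [0.4956, 0.0224, 0.1547]
tool_rot: [0.264, 0.451, 0.841, -0.143]
contact_force: [-5.9, 0.1, 4.3]
gripper_width: 0.139
t: 3.1
eef_pos: [0.4956, 0.0224, 0.1547]
tool_rot: [0.264, 0.451, 0.841, -0.143]
contact_force: [-6.5, 0.5, 4.0]
gripper_width: 0.141
t 3.1 pos [0.4956 0.0224 0.1547] -> d(tool) [ 0.0003  0.0004 -0.0024] rv [-0.13 -0.09  0.1 ] |rv| 0.2
q [-1.02  0.27  0.49  2.25  0.73  0.77 -0.53] F [-6.5  0.5  4. ] w 0.141
```

View pics/scene3c.png

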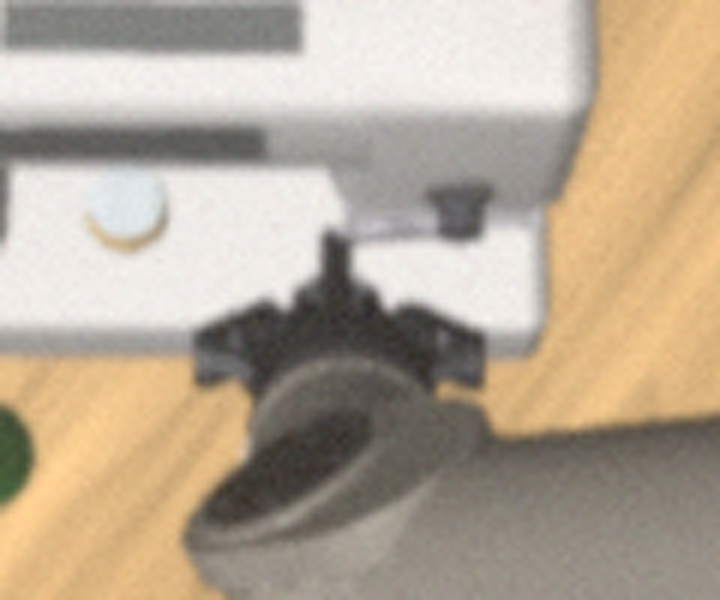

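View pics/top3c.png

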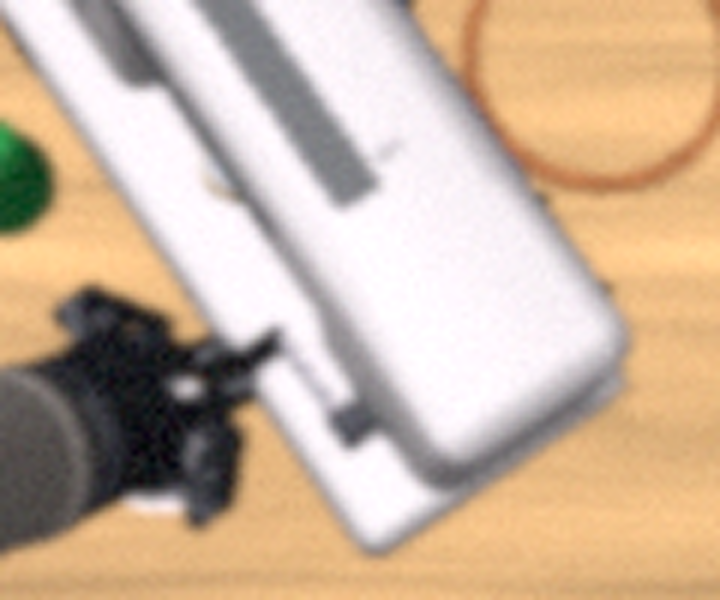

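```bash
python3 -m jog '0 0 0 0 0 0 0; 0 0 0 0 0 0 0; -0.003 0.002 -0.004 0 0 0 0; -0.006 0.0035 -0.008 0 0 0 0; -0.006 0.0035 -0.008 0 0 0 0' 80 && python3 - <<'E'
from go import *
p,Rt=tgt([.4896,.0314,.170],35,0); show(p,Rt)
E
```

```text
t: 3.7
eef_pos: [0.4976, 0.0236, 0.1641]
tool_rot: [0.263, 0.451, 0.841, -0.144]
contact_force: [-9.0, -0.5, -1.2]
gripper_width: 0.127
t 3.7 pos [0.4976 0.0236 0.1641] -> d(tool) [ 0.0056 -0.0023  0.0079] rv [-0.24 -0.15  0.1 ] |rv| 0.3
q [-1.02  0.25  0.49  2.24  0.72  0.8  -0.5 ] F [-9.  -0.5 -1.2] w 0.127
```

```bash
python3 -m jog '-0.004 0.001 -0.006 0 0 0 0; -0.008 0.002 -0.012 0 0 0 0; -0.012 0.0015 -0.018 0 0 0 0; -0.017 0 -0.024 0 0 0 0; -0.017 0 -0.024 0 0 0 0' && python3 - <<'E'
from go import *; from station import eyes; import cv2
p,Rt=tgt([.4896,.0314,.170],35,0); show(p,Rt)
for n in ("scene","top"):
    c=eyes.read_camera(n)
    im=c["image"][:,:,::-1]; im=cv2.convertScaleAbs(im[180:280,240:360],alpha=1.5)
    cv2.imwrite(f"pics/{n}4c.png",cv2.resize(im,None,fx=6,fy=6,interpolation=cv2.INTER_CUBIC))
E
```

```text
t: 4.2
eef_pos: [0.4969, 0.023, 0.1929]
tool_rot: [0.262, 0.451, 0.841, -0.144]
contact_force: [-7.8, -2.3, -8.3]
gripper_width: 0.118
t 4.2 pos [0.4969 0.023  0.1929] -> d(tool) [ 0.0221 -0.0012  0.0315] rv [-0.3  -0.22  0.08] |rv| 0.4
q [-1.03  0.19  0.49  2.22  0.7   0.87 -0.46] F [-7.8 -2.3 -8.3] w 0.118
```

View pics/scene4c.png

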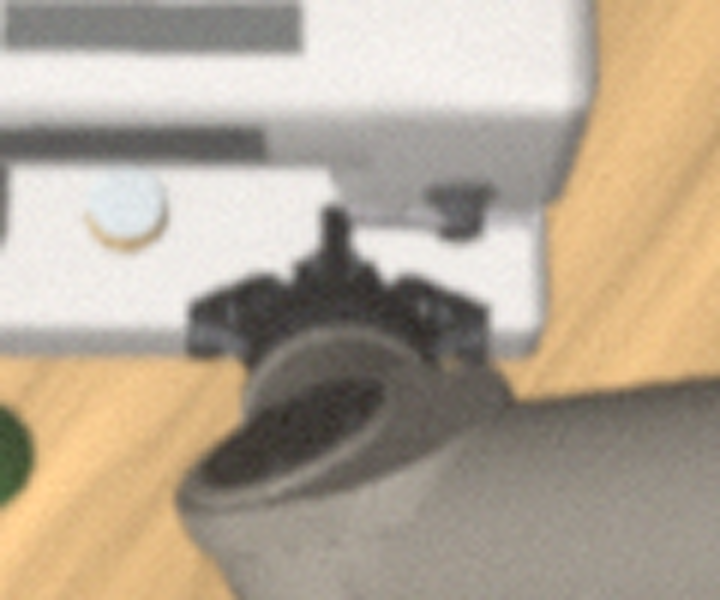

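```bash
python3 -m jog '-0.003 -0.002 -0.004 0 0 0 0; -0.006 -0.004 -0.008 0 0 0 0; -0.009 -0.0065 -0.013 0 0 0 0; -0.0145 -0.0135 -0.021 0 0 0 0; -0.0145 -0.0135 -0.021 0 0 0 0' 100 && python3 - <<'E'
from go import *; from station import eyes; import cv2
p,Rt=tgt([.4896,.0314,.170],35,0); show(p,Rt)
for n in ("scene","top"):
    c=eyes.read_camera(n)
    im=c["image"][:,:,::-1]; im=cv2.convertScaleAbs(im[180:280,240:360],alpha=1.5)
    cv2.imwrite(f"pics/{n}5c.png",cv2.resize(im,None,fx=6,fy=6,interpolation=cv2.INTER_CUBIC))
E
```

```text
t: 4.8
eef_pos: [0.4869, 0.0162, 0.2197]
tool_rot: [0.263, 0.451, 0.841, -0.143]
contact_force: [-8.4, -1.5, -7.9]
gripper_width: 0.091
t 4.8 pos [0.4869 0.0162 0.2197] -> d(tool) [0.0375 0.0109 0.0534] rv [-0.14 -0.18  0.07] |rv| 0.2
q [-1.05  0.12  0.49  2.22  0.71  0.94 -0.44] F [-8.4 -1.5 -7.9] w 0.091
```

View pics/scene5c.png

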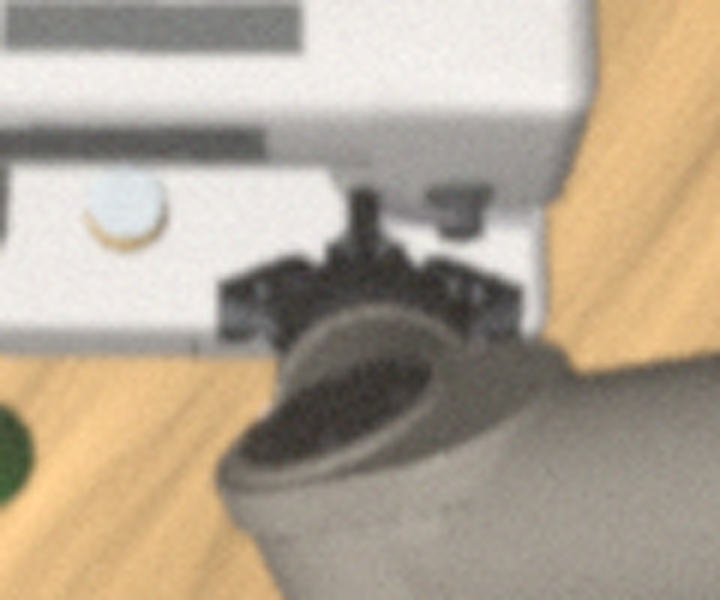

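View pics/top5c.png

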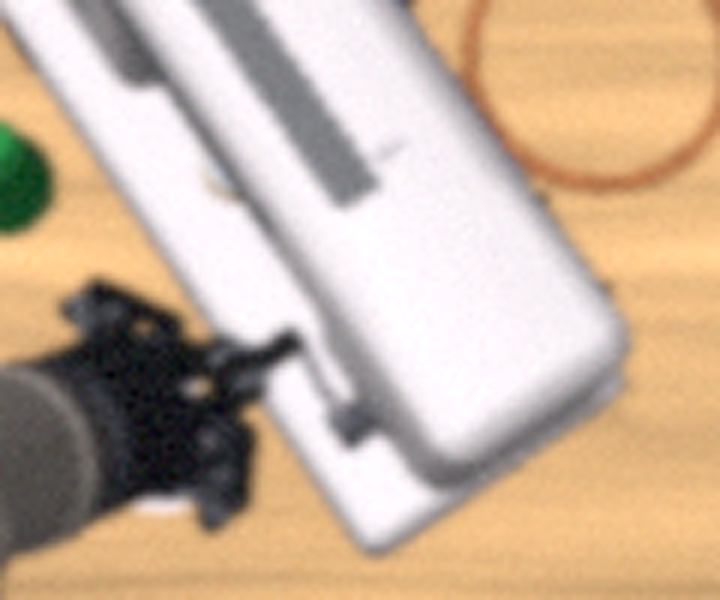

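```bash
python3 -m jog '0.003 0.003 0.004 0 0 0 0; 0.006 0.005 0.009 0 0 0 0; 0.009 0.007 0.013 0 0 0 0; 0.012 0.009 0.017 0 0 0 0; 0.012 0.009 0.017 0 0 0 0' && python3 -m jog '0 0 0 0 0 0 0.03; 0 0 0 0 0 0 0.06; 0 0 0 0 0 0 0.06; 0 0 0 0 0 0 0.06' && python3 - <<'E'
from go import *; from station import eyes; import cv2
p,Rt=tgt([.4896,.0314,.207],35,0); show(p,Rt)
for n in ("scene","top"):
    c=eyes.read_camera(n)
    im=c["image"][:,:,::-1]; im=cv2.convertScaleAbs(im[180:280,240:360],alpha=1.5)
    cv2.imwrite(f"pics/{n}6c.png",cv2.resize(im,None,fx=6,fy=6,interpolation=cv2.INTER_CUBIC))
E
```

```text
t: 5.4
eef_pos: [0.4964, 0.022, 0.1999]
tool_rot: [0.265, 0.451, 0.841, -0.143]
contact_force: [-5.9, -1.3, -1.8]
gripper_width: 0.083
t: 5.8
eef_pos: [0.4971, 0.0229, 0.1996]
tool_rot: [0.265, 0.45, 0.841, -0.141]
contact_force: [-0.9, 0.0, 0.0]
gripper_width: 0.704
t 5.8 pos [0.4971 0.0229 0.1996] -> d(tool) [ 0.005  -0.0015  0.0065] rv [ 0.13 -0.09  0.06] |rv| 0.2
q [-1.04  0.18  0.49  2.22  0.71  0.88 -0.46] F [-0.9  0.   0. ] w 0.704
```

View pics/scene6c.png

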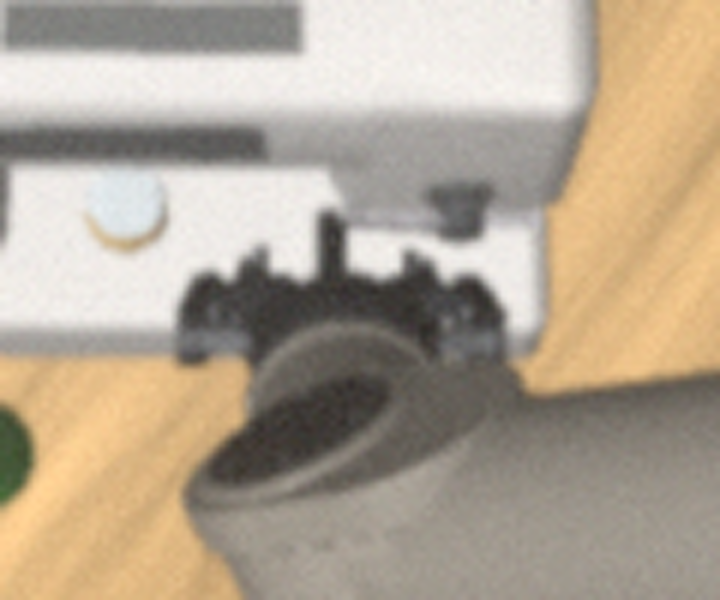

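View pics/top6c.png

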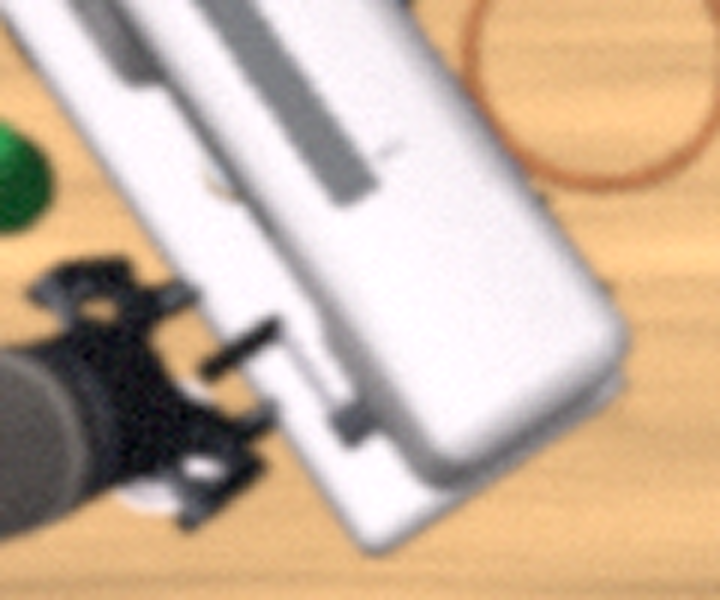

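```bash
python3 - <<'E'
from go import *
p,Rt=tgt([.4938,.0342,.197],35,0,roll=-40,tip=.024); print(p,Rt.as_matrix().round(2)); show(p,Rt)
for f in (.5,):
  p,Rt=tgt([.4938,.0342,.199],35,0,roll=-20,tip=.02); show(p,Rt)
E
```

```text
[0.49088058 0.01574279 0.18193984] [[-0.76  0.64 -0.12]
 [ 0.48  0.42 -0.77]
 [-0.44 -0.64 -0.63]]
t 5.9 pos [0.4966 0.0226 0.1992] -> d(tool) [ 0.0078 -0.0086  0.0156] rv [ 32.86  -0.05 -22.84] |rv| 40.0
q [-1.04  0.18  0.49  2.22  0.71  0.88 -0.46] F [-0.  -0.3  0.3] w 0.705
t 5.9 pos [0.4966 0.0226 0.1992] -> d(tool) [ 0.0088 -0.0016  0.0129] rv [ 16.47  -0.08 -11.38] |rv| 20.0
q [-1.04  0.18  0.49  2.22  0.71  0.88 -0.46] F [-0.  -0.3  0.3] w 0.705
```

```bash
python3 - <<'E'
from go import *
p,Rt=tgt([.4938,.0342,.197],35,0,roll=-25,tip=.023); print(p); show(p,Rt)
E
```

```text
[0.49445872 0.01880518 0.17992471]
t 5.9 pos [0.4966 0.0226 0.1992] -> d(tool) [ 0.0095 -0.0039  0.0169] rv [ 20.57  -0.07 -14.25] |rv| 25.0
q [-1.04  0.18  0.49  2.22  0.71  0.88 -0.46] F [-0.  -0.3  0.3] w 0.705
```

```bash
python3 -m jog '0.003 0.001 0.005 5 0 -3.5 0.05; 0.005 0 0.009 10 0 -7 0.045; 0.008 -0.002 0.013 15 0 -10.5 0.045; 0.0095 -0.004 0.017 20.5 0 -14.2 0.045; 0.0095 -0.004 0.017 20.5 0 -14.2 0.045' 60 && python3 - <<'E'
from go import *; from station import eyes; import cv2
p,Rt=tgt([.4938,.0342,.197],35,0,roll=-25,tip=.023); show(p,Rt)
for n in ("scene","top"):
    c=eyes.read_camera(n)
    im=c["image"][:,:,::-1]; im=cv2.convertScaleAbs(im[180:280,240:360],alpha=1.5)
    cv2.imwrite(f"pics/{n}7c.png",cv2.resize(im,None,fx=6,fy=6,interpolation=cv2.INTER_CUBIC))
E
```

```text
t: 6.4
eef_pos: [0.4952, 0.0198, 0.1782]
tool_rot: [0.161, 0.382, 0.851, -0.322]
contact_force: [-0.6, -0.0, 0.3]
gripper_width: 0.526
t 6.4 pos [0.4952 0.0198 0.1782] -> d(tool) [-0.001  -0.0018 -0.0007] rv [-0.08  0.01  0.14] |rv| 0.2
q [-0.95  0.45  0.45  1.99  0.5   1.15 -0.08] F [-0.6 -0.   0.3] w 0.526
```

View pics/scene7c.png

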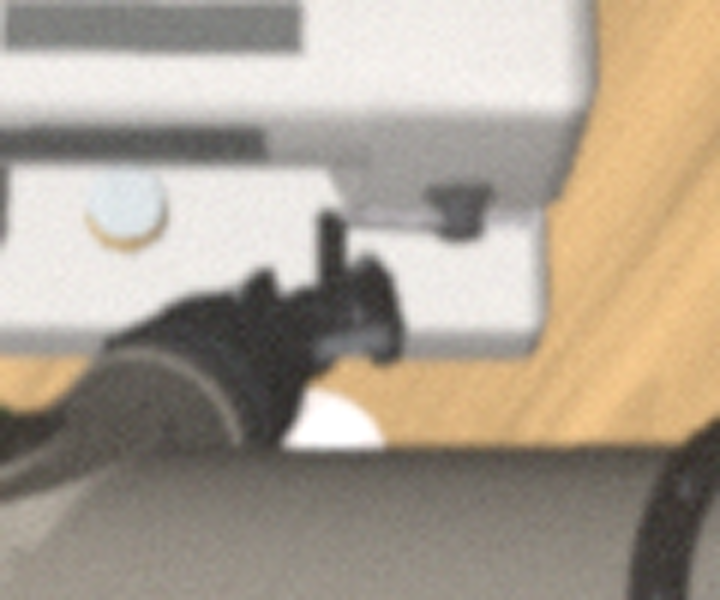

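View pics/top7c.png

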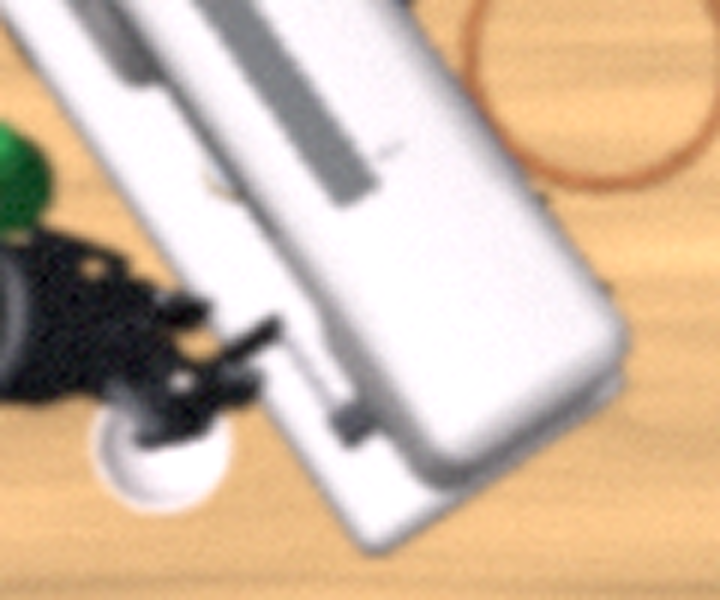

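```bash
python3 -m jog '0 0 0 0 0 0 0.025; 0 0 0 0 0 0 0.01; 0 0 0 0 0 0 0; 0 0 0 0 0 0 0; 0 0 0 0 0 0 0' 60 && python3 -m jog '0 0 0 0 0 0 0; 0 0 0 0 0 0 0; 0 0 0 0 0 0 0' && python3 - <<'E'
from go import *; from station import eyes; import cv2
p,Rt=tgt([.4938,.0342,.197],35,0,roll=-25,tip=.023); show(p,Rt)
for n in ("scene","top"):
    c=eyes.read_camera(n)
    im=c["image"][:,:,::-1]; im=cv2.convertScaleAbs(im[180:280,240:360],alpha=1.5)
    cv2.imwrite(f"pics/{n}8c.png",cv2.resize(im,None,fx=6,fy=6,interpolation=cv2.INTER_CUBIC))
E
```

```text
t: 7.0
eef_pos: [0.4914, 0.0168, 0.1797]
tool_rot: [0.159, 0.384, 0.851, -0.321]
contact_force: [-5.0, -2.0, 0.7]
gripper_width: 0.135
t: 7.3
eef_pos: [0.4914, 0.0168, 0.1797]
tool_rot: [0.159, 0.384, 0.851, -0.321]
contact_force: [-4.3, -2.6, -0.1]
gripper_width: 0.14
t 7.3 pos [0.4914 0.0168 0.1797] -> d(tool) [-0.0011  0.0032 -0.0014] rv [-0.18 -0.19 -0.06] |rv| 0.3
q [-0.95  0.44  0.45  2.    0.5   1.15 -0.08] F [-4.3 -2.6 -0.1] w 0.14
```

View pics/scene8c.png

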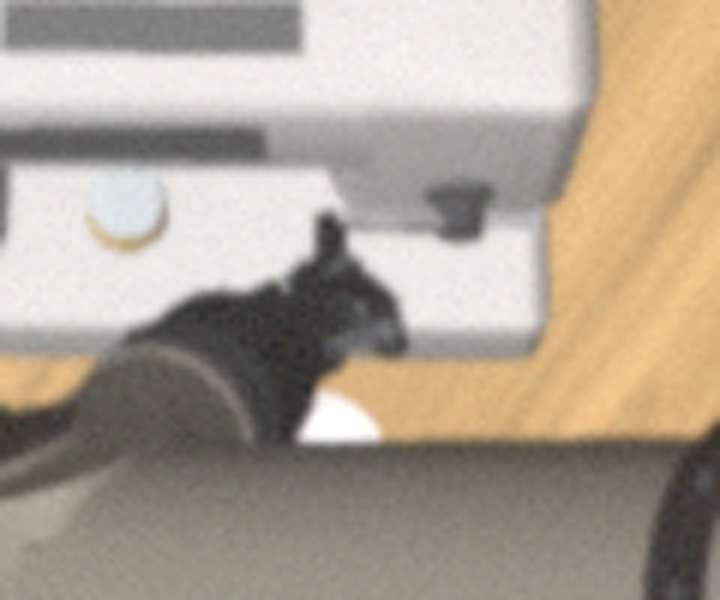

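View pics/top8c.png

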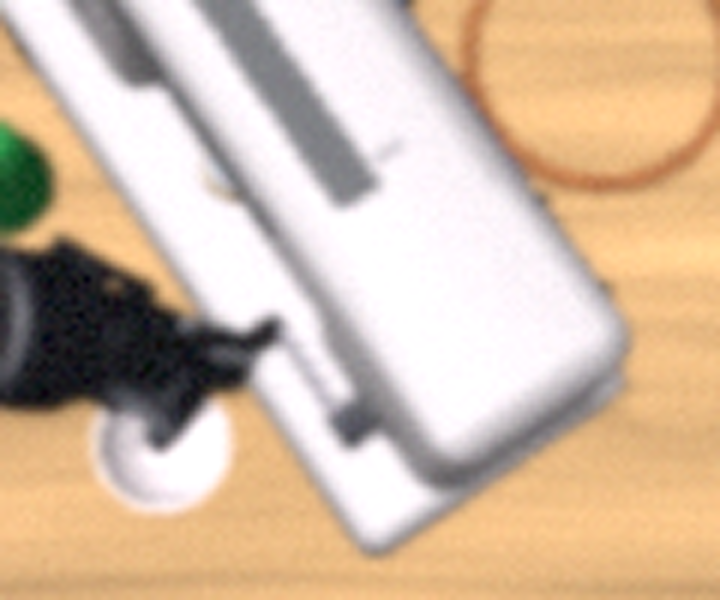

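```bash
cat > arc.py <<'E'
from go import *
def arc(phi,degs,tip=.02):
    e=np.array([np.cos(YAW),np.sin(YAW),0]); m=np.array([-np.sin(YAW),np.cos(YAW),0])
    o=status.get_obs(); q=o['tool_rot']; Rc=R.from_quat([q[1],q[2],q[3],q[0]]); pc=np.array(o['eef_pos'])
    C=pc-Rc.apply([0,0,tip]); P=C-.06*(np.cos(phi)*m+np.sin(phi)*np.array([0,0,1])); print('C',C.round(4),'P',P.round(4))
    for d in degs:
        Q=R.from_rotvec(e*np.radians(d)); pn=P+Q.apply(pc-P)
        print(d,Rc.inv().apply(pn-pc).round(4),(Rc.inv()*Q*Rc).as_rotvec(degrees=True).round(1))
if __name__=='__main__':
    import sys; arc(float(sys.argv[1]),[float(x) for x in sys.argv[2:]])
E
python3 arc.py .05 5 10 15 20 25
```

```text
C [0.4909 0.0302 0.1945] P [ 0.441  -0.0029  0.1915]
5.0 [-0.0026 -0.0012 -0.0038] [-4.1  0.   2.9]
10.0 [-0.0052 -0.0028 -0.0074] [-8.2  0.   5.7]
15.0 [-0.0076 -0.0048 -0.0109] [-12.3   0.    8.6]
20.0 [-0.01   -0.0072 -0.0143] [-16.4   0.1  11.4]
25.0 [-0.0122 -0.0099 -0.0175] [-20.5   0.1  14.3]
```

```bash
python3 -m jog '-0.0026 -0.0012 -0.0038 -4.1 0 2.9 0; -0.0052 -0.0028 -0.0074 -8.2 0 5.7 0; -0.0076 -0.0048 -0.0109 -12.3 0 8.6 0; -0.01 -0.0072 -0.0143 -16.4 0.1 11.4 0; -0.01 -0.0072 -0.0143 -16.4 0.1 11.4 0' 100 && python3 - <<'E'
from go import *
p,Rt=tgt([.4938,.0342,.197],35,0,roll=-5,tip=.023); show(p,Rt)
E
python3 arc.py .4 5 10 15 20 25
```

```text
t: 7.9
eef_pos: [0.4929, 0.0182, 0.1984]
tool_rot: [0.243, 0.44, 0.846, -0.176]
contact_force: [1.1, -2.8, -8.1]
gripper_width: 0.121
t 7.9 pos [0.4929 0.0182 0.1984] -> d(tool) [0.0108 0.0096 0.0162] rv [ 0.16 -0.37 -0.08] |rv| 0.4
q [-1.03  0.22  0.5   2.18  0.65  0.93 -0.36] F [ 1.1 -2.8 -8.1] w 0.121
C [0.4878 0.0284 0.2148] P [ 0.4417 -0.0021  0.1915]
5.0 [-0.0026 -0.0012 -0.0038] [-4.1 -0.   2.8]
10.0 [-0.0051 -0.0028 -0.0074] [-8.2 -0.   5.7]
15.0 [-0.0076 -0.0048 -0.011 ] [-12.3  -0.    8.5]
20.0 [-0.0099 -0.0071 -0.0144] [-16.5  -0.   11.4]
25.0 [-0.0121 -0.0098 -0.0176] [-20.6  -0.   14.2]
```

```bash
python3 -m jog '-0.0026 -0.0012 -0.0038 -4.1 0 2.8 0; -0.0051 -0.0028 -0.0074 -8.2 0 5.7 0; -0.0076 -0.0048 -0.011 -12.3 0 8.5 0; -0.0099 -0.0071 -0.0144 -16.5 0 11.4 0; -0.0099 -0.0071 -0.0144 -16.5 0 11.4 0' 110 && python3 - <<'E'
from go import *; from station import eyes; import cv2
p,Rt=tgt([.4938,.0342,.197],35,0,roll=15,tip=.023); show(p,Rt)
for n in ("scene","top"):
    c=eyes.read_camera(n)
    im=c["image"][:,:,::-1]; im=cv2.convertScaleAbs(im[180:280,240:360],alpha=1.5)
    cv2.imwrite(f"pics/{n}9c.png",cv2.resize(im,None,fx=6,fy=6,interpolation=cv2.INTER_CUBIC))
E
python3 arc.py .7 5 10 15 20 25
```

```text
t: 8.4
eef_pos: [0.4892, 0.0157, 0.2164]
tool_rot: [0.32, 0.481, 0.816, -0.029]
contact_force: [2.3, -0.3, -7.2]
gripper_width: 0.117
t 8.4 pos [0.4892 0.0157 0.2164] -> d(tool) [0.0232 0.0085 0.0341] rv [ 0.18 -0.29  0.04] |rv| 0.3
q [-1.09 -0.01  0.51  2.37  0.96  0.78 -0.79] F [ 2.3 -0.3 -7.2] w 0.117
C [0.4796 0.0229 0.2321] P [ 0.4414 -0.0025  0.1934]
5.0 [-0.0027 -0.001  -0.0039] [-4.1 -0.   2.9]
10.0 [-0.0053 -0.0024 -0.0076] [-8.2 -0.   5.7]
15.0 [-0.0078 -0.0042 -0.0113] [-12.3  -0.    8.6]
20.0 [-0.0103 -0.0064 -0.0148] [-16.4  -0.   11.4]
25.0 [-0.0126 -0.0089 -0.0182] [-20.5  -0.   14.3]
```

View pics/scene9c.png

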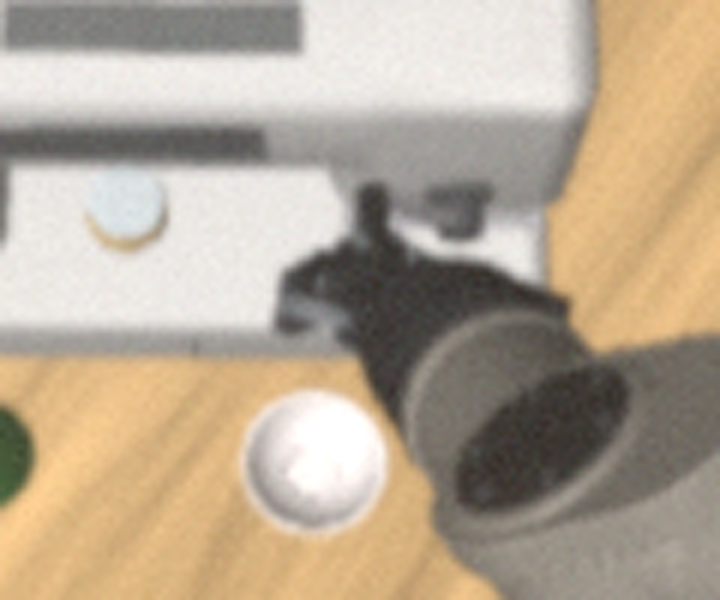

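View pics/top9c.png

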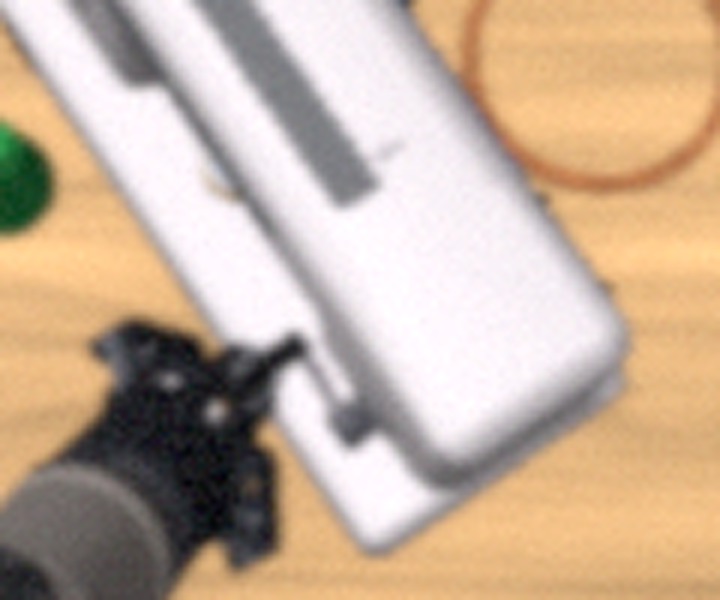

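```bash
cat > tr.py <<'E'
from go import *; import sys
m=np.array([-np.sin(YAW),np.cos(YAW),0]); q=status.get_obs()['tool_rot']; Rc=R.from_quat([q[1],q[2],q[3],q[0]])
p0=float(sys.argv[1])
for s in sys.argv[2:]:
    a=float(s); d=.06*((np.cos(a)-np.cos(p0))*m+(np.sin(a)-np.sin(p0))*np.array([0,0,1])); print(a,Rc.inv().apply(d).round(4))
E
python3 tr.py .7 .75 .8 .85 .9 .95 1.0 1.05
```

```text
0.75 [-0.0015 -0.0013 -0.0022]
0.8 [-0.003  -0.0028 -0.0043]
0.85 [-0.0045 -0.0044 -0.0064]
0.9 [-0.0059 -0.0062 -0.0084]
0.95 [-0.0072 -0.008  -0.0104]
1.0 [-0.0085 -0.01   -0.0122]
1.05 [-0.0097 -0.012  -0.014 ]
```

```bash
for i in 1; do python3 -m jog '-0.0015 -0.0013 -0.0022 0 0 0 0; -0.003 -0.0028 -0.0043 0 0 0 0; -0.0045 -0.0044 -0.0064 0 0 0 0; -0.0045 -0.0044 -0.0064 0 0 0 0' 110; done; python3 - <<'E'
from go import *
p,Rt=tgt([.4796,.0229,.2321],35,0,roll=15,tip=.02); show(p,Rt)
E
python3 tr.py .85 .9 .95 1. 1.05 1.1
```

```text
t: 8.9
eef_pos: [0.4847, 0.0123, 0.2222]
tool_rot: [0.32, 0.481, 0.816, -0.031]
contact_force: [8.9, -0.9, -17.6]
gripper_width: 0.111
t 8.9 pos [0.4847 0.0123 0.2222] -> d(tool) [0.0043 0.0041 0.0059] rv [-0.   -0.21  0.15] |rv| 0.3
q [-1.09 -0.04  0.5   2.37  0.95  0.8  -0.78] F [  8.9  -0.9 -17.6] w 0.111
0.9 [-0.0014 -0.0017 -0.002 ]
0.95 [-0.0027 -0.0036 -0.004 ]
1.0 [-0.004  -0.0055 -0.0058]
1.05 [-0.0053 -0.0076 -0.0076]
1.1 [-0.0064 -0.0098 -0.0093]
```

```bash
python3 -m jog '-0.0014 -0.0017 -0.002 0 0 0 0; -0.002 -0.0026 -0.003 0 0 0 0; -0.002 -0.0026 -0.003 0 0 0 0' 120; python3 - <<'E'
from go import *; from station import eyes; import cv2
p,Rt=tgt([.4796,.0229,.2321],35,0,roll=15,tip=.02); show(p,Rt)
for n in ("scene","top"):
    c=eyes.read_camera(n)
    im=c["image"][:,:,::-1]; im=cv2.convertScaleAbs(im[180:280,240:360],alpha=1.5)
    cv2.imwrite(f"pics/{n}10c.png",cv2.resize(im,None,fx=6,fy=6,interpolation=cv2.INTER_CUBIC))
E
```

```text
t: 9.2
eef_pos: [0.4829, 0.0116, 0.2238]
tool_rot: [0.32, 0.48, 0.817, -0.029]
contact_force: [41.3, -3.2, -55.1]
gripper_width: 0.11
t 9.2 pos [0.4829 0.0116 0.2238] -> d(tool) [0.0051 0.0055 0.0078] rv [ 0.2  -0.39  0.24] |rv| 0.5
q [-1.09 -0.05  0.5   2.38  0.95  0.8  -0.77] F [ 41.3  -3.2 -55.1] w 0.11
```

View pics/scene10c.png

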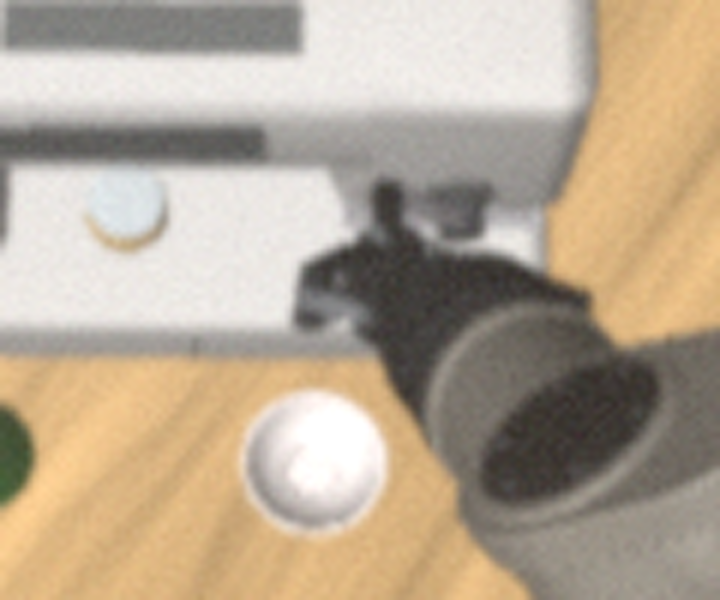

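View pics/top10c.png

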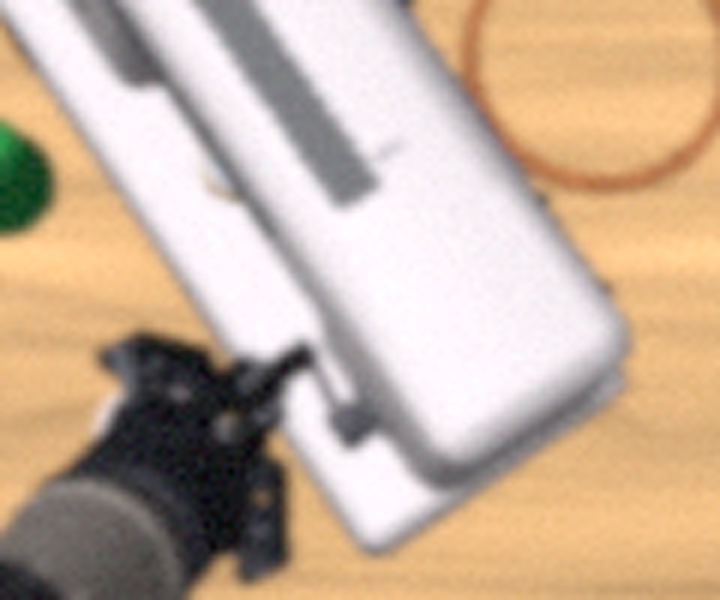

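```bash
python3 -m jog '0.0007 0.0009 0.001 0 0 0 0; 0.0007 0.0009 0.001 0 0 0 0; 0.0007 0.0009 0.001 0 0 0 0' 120; python3 - <<'E'
from go import *
p,Rt=tgt([.4796,.0229,.2321],35,0,roll=15,tip=.02); show(p,Rt)
E
```

```text
t: 9.6
eef_pos: [0.4836, 0.0119, 0.2233]
tool_rot: [0.32, 0.48, 0.816, -0.03]
contact_force: [30.8, -2.3, -41.0]
gripper_width: 0.106
t 9.6 pos [0.4836 0.0119 0.2233] -> d(tool) [0.0048 0.005  0.0071] rv [ 0.11 -0.3   0.23] |rv| 0.4
q [-1.09 -0.04  0.5   2.38  0.95  0.8  -0.77] F [ 30.8  -2.3 -41. ] w 0.106
```

```bash
python3 -m jog '0.0004 0.0004 0.0005 0 0 0 0; 0.0004 0.0004 0.0005 0 0 0 0; 0.0004 0.0004 0.0005 0 0 0 0; 0.0004 0.0004 0.0005 0 0 0 0; 0.0004 0.0004 0.0005 0 0 0 0' 120;  python3 -m jog '0 0 0 0 0 0 0; 0 0 0 0 0 0 0; 0 0 0 0 0 0 0; 0 0 0 0 0 0 0; 0 0 0 0 0 0 0';  python3 -m jog '0 0 0 0 0 0 0; 0 0 0 0 0 0 0; 0 0 0 0 0 0 0; 0 0 0 0 0 0 0; 0 0 0 0 0 0 0'; python3 - <<'E'
from go import *; from station import eyes; import cv2
p,Rt=tgt([.4796,.0229,.2321],35,0,roll=15,tip=.02); show(p,Rt)
for n in ("scene","top"):
    c=eyes.read_camera(n); im=c["image"][:,:,::-1]; cv2.imwrite(f"pics/{n}11.png",im); im=cv2.convertScaleAbs(im[180:280,240:360],alpha=1.5)
    cv2.imwrite(f"pics/{n}11c.png",cv2.resize(im,None,fx=6,fy=6,interpolation=cv2.INTER_CUBIC))
E
```

```text
t: 10.1
eef_pos: [0.4838, 0.0119, 0.223]
tool_rot: [0.32, 0.48, 0.816, -0.03]
contact_force: [23.4, -2.0, -34.5]
gripper_width: 0.11
t: 10.6
eef_pos: [0.4838, 0.0119, 0.223]
tool_rot: [0.32, 0.48, 0.816, -0.03]
contact_force: [24.4, -1.3, -34.2]
gripper_width: 0.106
t: 11.1
eef_pos: [0.4838, 0.0119, 0.2231]
tool_rot: [0.32, 0.48, 0.816, -0.03]
contact_force: [24.1, -1.6, -33.4]
gripper_width: 0.104
t 11.1 pos [0.4838 0.0119 0.2231] -> d(tool) [0.0047 0.0048 0.0068] rv [ 0.07 -0.26  0.21] |rv| 0.3
q [-1.09 -0.04  0.5   2.38  0.95  0.8  -0.78] F [ 24.1  -1.6 -33.4] w 0.104
```

View pics/scene11c.png

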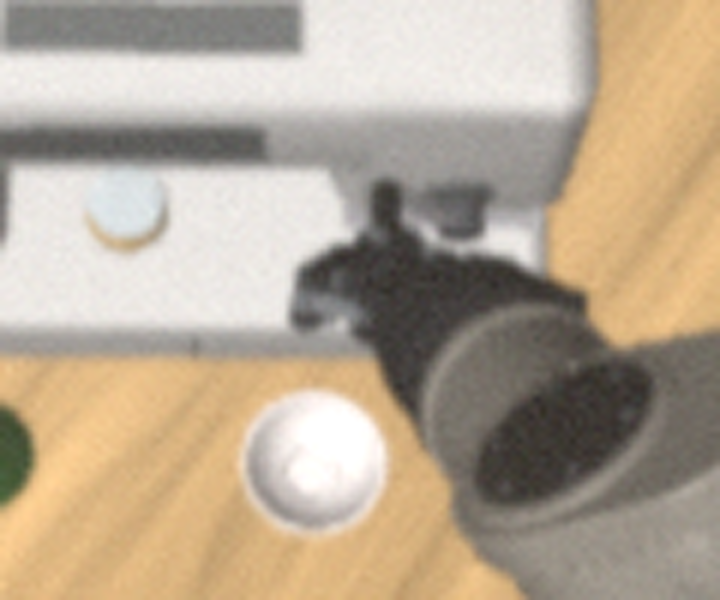

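View pics/top11.png

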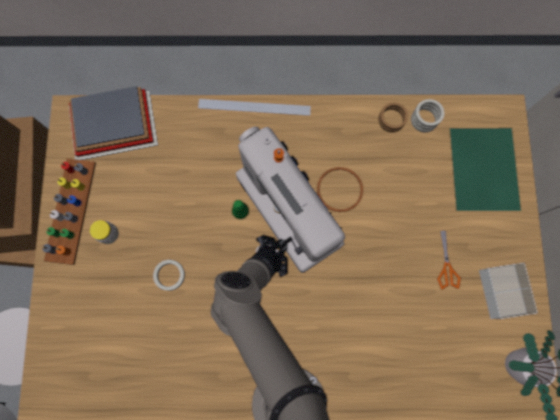

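```bash
python3 - <<'E'
from go import *
m=np.array([-np.sin(YAW),np.cos(YAW),0]);e=np.array([np.cos(YAW),np.sin(YAW),0])
P=np.array([.4415,-.0025,.195])
for ph in (-.6,-.43,-.3,0,.1,.2,.6,.7,.8,.9):
    C=P+.06*(np.cos(ph)*m+np.sin(ph)*np.array([0,0,1]))+.034*e+[0,0,.005]
    print(ph,[((proj(n,C)-[240,180]+.5)*6).round(0).tolist()[0] for n in('scene','top')])
E
```

```text
-0.6 [[355.0, 228.0], [307.0, 350.0]]
-0.43 [[345.0, 222.0], [302.0, 338.0]]
-0.3 [[339.0, 217.0], [299.0, 331.0]]
0 [[334.0, 204.0], [297.0, 321.0]]
0.1 [[336.0, 200.0], [297.0, 319.0]]
0.2 [[338.0, 195.0], [299.0, 319.0]]
0.6 [[360.0, 179.0], [311.0, 327.0]]
0.7 [[368.0, 176.0], [315.0, 332.0]]
0.8 [[378.0, 172.0], [320.0, 337.0]]
0.9 [[388.0, 169.0], [326.0, 344.0]]
```

```bash
python3 - <<'E'
from station import workorder,status
print(workorder.hand_in()); o=status.get_obs(); print(o['t'],o['eef_pos'],o['contact_force'],o['gripper_width'])
E
```

```text
the job is handed in; nothing more can be done
None
the job is handed in; nothing more can be done
```

The lifter is swung up to its stop and the gripper is still holding it there by the black grip. I handed the job in about 11 s into the 35 s.

- **Second grasp:** On the first try the grip crept towards the fingertips as the lifter turned. I lowered the lifter to where it rests by itself and took it again deeper. The second time I turned the gripper along with the lever for most of the swing, so it slipped much less.
- **Stop reached:** The force rose sharply over the last 2–3 mm, to about 69 N at the wrist. I backed off to a steady 41 N or so, against the 11 N the lifter needs. Over the last second the tool did not move.
- **Images:** In both cameras the grip lies where my model puts it at the stop, 0.9 rad above level, once the model's offset of 1–3 pixels is taken off. I could not see the presser foot itself, so its 11 mm height follows from the lifter position only.
- **Other things:** In the final pictures I saw nothing lying about the machine that had moved; I compared them by eye only.
- **Less certain:** The finger opening reads about 9 mm on a 14 mm bar and was still shrinking very slightly (0.110 to 0.104 of full opening in the last second). So the bar may sit near the fingertips, though the hold was steady.

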